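# Hold the reference cell in the beam of an in-line optical sensor

## Robot

A 6-joint arm with a two-finger parallel gripper is mounted at the origin on the work surface. World frame = base frame: x ahead of the robot, y to its left, z up, the work surface at z = 0. Lengths are in m, angles in degrees, forces in N, time in s.
With the tool pointing down it reaches from about 0.4 to 0.825 m from the base axis. Payload 7 kg.
Tool frame: the origin (TCP) lies midway between the tips of the shut fingers; the grasp point (between the pads) lies 19 mm behind it; z points along the fingers, y is the line along which they close (so a half turn about z gives the same grasp; the last joint's range is limited). The gripper opens to 88 mm and grips with 3 to 60 N. Pads are 19 mm wide; open, the fingers measure 130 mm over their backs; the gripper's body (78 mm by 193 mm) begins 47 mm behind the grasp point.
Start: joints at [-59.926, 20.546, 0.682, 0, -70.136, -16.507], TCP at [0.158, -0.656, 0.227] pointing down, gripper open.
Joint ranges: [-176.03, 176.03], [-82.01, 121.73], [-58.28, 71.71], [-173.87, 95.51], [-174.79, -0.11], [-173.66, 173.66]. Speed limits (degrees/s): [136.94, 136.94, 172.46, 180, 180, 180].

## Interface

Orientations are given as [roll, pitch, yaw] about the fixed x, y, z axes, in that order (R = Rz(yaw) Ry(pitch) Rx(roll)).
In Python, from plant import ctrl gives the robot as it stands.
- The arm moves only by the tool step_arm, never from a script. Its argument "rows" is a list of rows, each a list of 3 entries, a list of its own where there are three numbers: the closure, from 0 (fully open) to 1 (shut), then the shift along the world's x, y, z in mm, then the turn, a rotation vector about the world's x, y, z in rad. A call has exactly 5 rows; each row is the pose to reach, as a shift and turn from the pose commanded when the call began; what a row does not reach only later rows make up. A row lasts 1/12 s, in which the tool goes at most 41.7 mm and 7.16 degrees, less where a joint would pass 70% of its speed; a pose out of reach is approached as far as the arm can. A call with a gripper value outside its range is refused whole. The fingers move at their own pace and stop on an object; the grip force is fixed at half the most. Time passes only in rows, so rows that repeat a pose let the fingers close, or fill a call up. It gives the time, the measured TCP pose, the force, the opening and the grip force at its end, in the units of the state.
- ctrl.get_obs(): the state, without advancing time (a new reading comes with each control period).
- ctrl.snapshot(name): name is "scene" or "top" or "wrist"; returns the picture (420x560x3 uint8, red, green, blue); there is no depth.
- ctrl.camera_model(name): a dict with "intrinsics" (3x3 intrinsics, pixels), "R" (3x3) and "t" (3): a world point X has camera coordinates R X + t. Camera axes: x right, y down, z forward; pixel columns grow to the right and rows downward; lengths in m; the calibration is good to about 2 mm. The wrist camera is an equidistant fisheye: a pixel r from the principal point sees the ray r / f radians off the axis. A picture is of the moment at which its call begins: read the wrist's pose just before it. camera_model takes no time and is no camera call; for the wrist camera it gives the pose at the moment of the call.
- ctrl.close_job(): hands the job in; it is judged then, once.
The state is a dict: "clock": time; "joint_pos": joint angles; "qvel": joint speeds; "tau": joint torques, N m; "tool_pos": TCP position; "orientation": TCP orientation; "force": force on the tool from outside, world axes, zero at the start; "moment": the same for the moment, N m; "opening": finger opening in m; "gripper_force": force on a finger pad.
Only numpy, scipy, OpenCV 4.12 (cv2) and the standard library are available. Lean on these libraries where they do the work, as an engineer would, in place of code of your own. Each camera call takes 0.05 s, during which the arm holds its last target. There are 200 camera calls.

## Task

Lift the loose cover plate of the optical sensor straight up off its pins by the handle and set it down flat, handle up, in the middle of the white paper sheet. Then take the amber cell (orange stopper) out of the stand, gripping it by its two frosted side faces only, never by the clear windows or the stopper, and hold it upright and square between the two lenses inside the sensor, centred so that the light path runs through both clear windows, without knocking it on the housing. Finish while still holding it there, steady and touching nothing else, and leave the other cells, the sensor module and the screwdriver where they are.

Things in the scene. Friction and masses are not known exactly. Their poses are not given: they have to be found in the camera images.
- sensor: Optical sensor head, fixed: grey open-topped metal box 150 (its x) x 110 (its y), rim 68 above the bench, walls 8, on a bare aluminium base plate 180 x 150 x 8. Chamber inside 134 x 94 with 20 x 20 corner bosses, its floor 16 above the bench. Round flow ports stick out of the y sides to 70 from the middle; plug connector at +x. Origin: centre of its underside, at bench height. Light runs along x.
- beam_mid (a point): Point on the light path midway between the lenses, 46 above the bench, 22 below the rim, over the sensor's centre; axes as the sensor's. Two black barrels of radius 14 stand out from the end walls along the sensor's x: emitter (red lens) at -x, receiver (dark blue lens) at +x. Their faces are 66 apart.
- cover: Loose black plate 150 (its x) x 110 (its y) x 3, about 0.17 kg, bow handle on top. At the start it lies on the sensor's rim, axes along the sensor's, two 8 mm holes over two upright pins (6 in diameter, 8 above the rim) in opposite corners: it must rise straight up 8 to come free. Origin: centre of the plate's underside.
- cover_handle (a point): Centre of the handle's straight bar, 27 above the plate's underside. The bar is 70 long (cover's x), 10 wide (cover's y), 8 high, 20 of free height under it; the legs are at its two ends.
- sheet: Sheet of white paper lying on the bench, 220 (its x) x 160 (its y), no thickness to speak of. Origin: its centre at bench height; z up.
- stand: White plastic cell stand, fixed to the bench, 175 (its x) x 70 (its y) x 22, with three slots in a row along its x, 52 apart centre to centre, each 32 x 22 and 15 deep. Origin: centre of its underside, on the bench.
- cell: Amber reference cell, sealed glass, 30 (its x) x 20 (its y) x 50, about 0.055 kg, orange stopper 25 x 15 standing 4 above the glass. It stands upright in one slot, axes along the stand's, bottom 7 above the bench, 35 of glass above the stand. Side faces y = +-10 are frosted: grip these. End faces x = +-15 are the clear windows, 16 wide, 3 to 49 above the bottom. Origin: centre of its underside.
- cell_green: Green cell with a green stopper, same shape, in another slot of the stand. Bystander.
- cell_clear: Colourless cell with a black stopper, same shape, in the remaining slot. Bystander.
- module: Finished sensor module, a loose grey cast block about 56 x 52 x 42 with a round bezel on top and a steel connector barrel. Bystander.
- screwdriver: Loose screwdriver with a red handle, lying on the bench. Bystander.
There are look-alikes about, which are no part of the job. What is shaped like the cell but blue, pink or yellow is not meant.

How it is judged (in metres and radians):
On the way, in this order (a step that is already met when the one before it is completed fails the run):
1. the cover plate has been laid flat on the white sheet, handle up, and let go (x of cover in the frame of sheet between -0.09 and 0.09 m and y of cover in the frame of sheet between -0.065 and 0.065 m and height (world z) of cover between -0.004 and 0.005 m and angle between cover's own z axis and vertical below 0.06 rad and contact force between the fingers and cover below 0.1 N and linear speed of cover below 0.03 m/s), for 0.2 s.
2. the amber cell has been lifted clear of the stand by its two frosted faces (z of cell in the frame of stand above 0.03 m and contact force between the fingers and cell_c0 above 0.4 N and contact force between the fingers and cell_c1 above 0.4 N), for 0.2 s.
At the end, for the whole second after the job is handed in: Cell held still by both frosted faces, clear of the sensor; light path within 4.5 mm of window middle sideways and 6-44 mm above its bottom; cell within 12 mm of midway between lenses, square within 8.5 deg, upright within 7. Cover flat, let go, at rest, centre 15 mm inside sheet (all of step 1 and contact force between the fingers and cell_c0 above 0.4 N and contact force between the fingers and cell_c1 above 0.4 N and y of beam_mid in the frame of cell between -0.0045 and 0.0045 m and x of beam_mid in the frame of cell between -0.012 and 0.012 m and z of beam_mid in the frame of cell between 0.006 and 0.044 m and angle between the x axis of cell and the x axis of sensor, either way round below 0.15 rad and angle between cell's own z axis and vertical below 0.12 rad and contact force between cell and sensor below 0.05 N and linear speed of cell below 0.02 m/s); the arm keeps its last pose, push and grip.
It fails at once if the fingers press on a clear window or the stopper of the amber cell (more than 0.5 N) (contact force between the fingers and cell_c2 above 0.5 N or contact force between the fingers and cell_c3 above 0.5 N or contact force between the fingers and cell_c5 above 0.5 N).
It fails at once if the amber cell is knocked against the sensor (more than 2 N) (contact force between cell and sensor above 2 N).
It fails at once if the cover is dropped: let go in the air, more than 15 mm above the bench and off the sensor (contact force between cover and anything else below 0.01 N and height (world z) of cover above 0.015 m).
It fails at once if a bystander is shifted by more than 12 mm (distance of any of cell_green, cell_clear, module, screwdriver from where it was at the start of the episode above 0.012 m).
It also fails if it takes over 70 s, if anything falls off the work surface, if the arm or the gripper's body presses on something with over 40 N, if the wrist force passes 120 N, or if a joint passes its speed limit or range.

## Working session

There is one attempt and no reset: what is moved stays moved. The work goes in short steps, Python scripts to look and compute and a tool call to move; the robot and the scene stay as the last step left them, time stands still between calls to the robot, and variables do not carry over. Pictures are saved under pics/ and viewed, at most 10 in all, crops included, and the job is handed in when it is done.

Besides the shell and the picture viewer there is one more tool, called after "Request:" by a JSON object that holds its "method" and its "body", one argument or row to a line. step_arm: Moves the arm, as the interface text tells. Its arguments: {"type":"object","properties":{"rows":{"type":"array"}},"required":["rows"]}

```bash
mkdir -p pics
cat > h.py <<'E'
import numpy as np, cv2
from plant import ctrl
def snap(n,f=None):
    m=ctrl.camera_model(n); im=ctrl.snapshot(n)
    if f: cv2.imwrite('pics/'+f,cv2.cvtColor(im,cv2.COLOR_RGB2BGR))
    return im,m
def ray(m,u,v,fish=False):
    K=np.array(m['intrinsics']);R=np.array(m['R']);t=np.array(m['t'])
    x=(u-K[0,2])/K[0,0];y=(v-K[1,2])/K[1,1]
    if fish:
        th=np.hypot(x,y);d=np.array([np.sin(th)*x/max(th,1e-9),np.sin(th)*y/max(th,1e-9),np.cos(th)])
    else: d=np.array([x,y,1.])
    return -R.T@t,R.T@d
def hit(m,u,v,z,fish=False):
    c,d=ray(m,u,v,fish); return c+d*(z-c[2])/d[2]
def proj(m,X,fish=False):
    K=np.array(m['intrinsics']);p=np.array(m['R'])@np.array(X)+np.array(m['t'])
    if fish:
        r=np.hypot(p[0],p[1]);th=np.arctan2(r,p[2]);q=p[:2]/max(r,1e-9)*th
    else: q=p[:2]/p[2]
    return q*[K[0,0],K[1,1]]+K[:2,2]
E
python3 - <<'E'
from h import *
a,m=snap('top','top0.png');b,n=snap('scene','scene0.png')
w,k=snap('wrist','wrist0.png')
for q in (m,n,k): print(np.round(q['intrinsics'],1).tolist(),np.round(-np.array(q['R']).T@q['t'],3),np.round(q['R'],2).tolist())
o=ctrl.get_obs();print(o)
cv2.imwrite('pics/both.png',cv2.cvtColor(np.hstack([cv2.resize(a,(400,300)),cv2.resize(b,(400,300))]),cv2.COLOR_RGB2BGR))
E
```

```text
[[457.7, 0.0, 282.5], [0.0, 457.7, 204.2], [0.0, 0.0, 1.0]] [ 0.427 -0.023  1.242] [[-0.02, -1.0, -0.02], [-1.0, 0.02, -0.09], [0.09, 0.02, -1.0]]
[[401.7, 0.0, 280.1], [0.0, 401.7, 204.6], [0.0, 0.0, 1.0]] [ 1.019 -0.194  0.786] [[0.38, 0.93, -0.01], [0.75, -0.31, -0.58], [-0.54, 0.21, -0.82]]
[[325.2, 0.0, 282.5], [0.0, 325.2, 210.2], [0.0, 0.0, 1.0]] [ 0.092 -0.671  0.383] [[-0.23, 0.97, 0.0], [0.94, 0.23, 0.26], [0.25, 0.06, -0.97]]
{'clock': 0.15, 'joint_pos': array([-5.99241495e+01,  2.05813560e+01,  6.46704062e-01, -1.34802720e-02,
       -7.01364403e+01, -1.65078179e+01]), 'qvel': array([ 0.01310086, -0.12006596,  0.13805097,  0.16465284,  0.09008221,
        0.02747339]), 'tau': array([-8.11444297e-04, -5.83275461e+01,  2.93290901e+01,  7.00119719e+00,
        8.82691500e-03, -1.22456222e-04]), 'tool_pos': array([ 0.15824825, -0.65581378,  0.22585557]), 'orientation': array([ 1.79928237e+02, -8.05051228e-03, -1.66436551e+02]), 'force': array([ 0.46418848,  0.25756598, -0.27895608]), 'moment': array([ 0.01820236, -0.03246799, -0.04796841]), 'gripper_force': 0.0, 'opening': 0.08781165940611615}
```

View pics/top0.png

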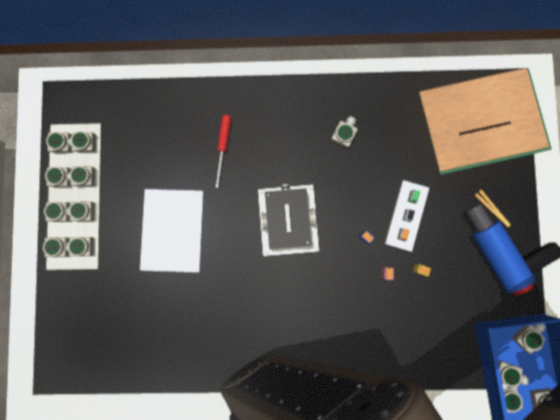

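View pics/scene0.png

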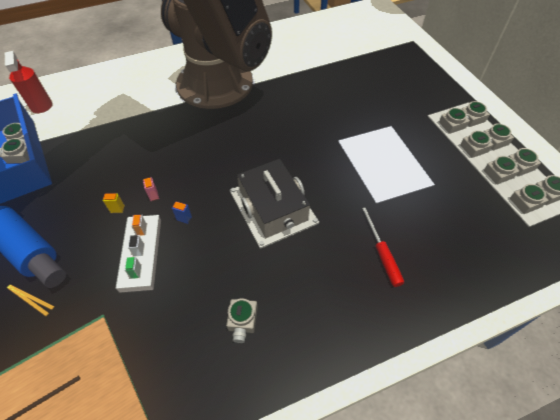

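The top view shows the sensor with its cover and handle at (288,218), the sheet at (172,231) and the stand at (407,215), which holds green (414,197), clear (409,215) and the amber candidate (404,234). The scene view shows the stand at (138,252).

Four things have an orange stopper (top-view pixels):
- Stand cell (404,234): the one in the stand, so I choose it as the amber cell.
- Blue (368,237): loose, rejected.
- Pink (389,273): loose, rejected.
- Yellow (423,270): loose, rejected.

I'll check the choice in one close crop.

Run:
```python
from h import *
a=cv2.cvtColor(cv2.imread('pics/top0.png'),cv2.COLOR_BGR2RGB);m=ctrl.camera_model('top')
hsv=cv2.cvtColor(a,cv2.COLOR_RGB2HSV)
white=((hsv[...,2]>140)&(hsv[...,1]<60)).astype(np.uint8)
def comp(box,z,mask,name):
    x0,y0,x1,y1=box;k=np.zeros_like(mask);k[y0:y1,x0:x1]=mask[y0:y1,x0:x1]
    cs,_=cv2.findContours(k,cv2.RETR_EXTERNAL,cv2.CHAIN_APPROX_NONE);c=np.vstack([q for q in cs if len(q)>4])
    P=np.array([hit(m,u,v,z)[:2] for u,v in c[:,0]])
    r=cv2.minAreaRect((P*1000).astype(np.float32));print(name,np.round(r[0],1),np.round(r[1],1),round(r[2],1))
comp((130,180,212,280),0,white,'sheet')
comp((250,178,325,262),.008,white,'base')
comp((382,175,432,255),.022,white,'stand')
dark=np.zeros_like(white)
comp((278,200,298,236),.099,((hsv[...,2]>130)).astype(np.uint8),'handle')
b=cv2.imread('pics/scene0.png')
A=cv2.resize(cv2.imread('pics/top0.png')[175:295,345:445],(480,576),interpolation=cv2.INTER_CUBIC)
B=cv2.resize(b[170:290,90:200],(316,345),interpolation=cv2.INTER_CUBIC)
C=np.zeros((576,800,3),np.uint8);C[:,:480]=A;C[:345,484:]=B
C[350:576,484:800]=cv2.resize(b[150:250,220:330],(316,226))
cv2.imwrite('pics/crop1.png',C)
```

```text
sheet [479.4 308.4] [163.9 224.3] 87.2
base [503.7  -9.8] [189.5 153.1] 3.7
stand [ 505.7 -326.6] [ 73.7 178.5] 72.2
handle [499.7  -9.9] [70.7 13.2] 3.8
```

View pics/crop1.png

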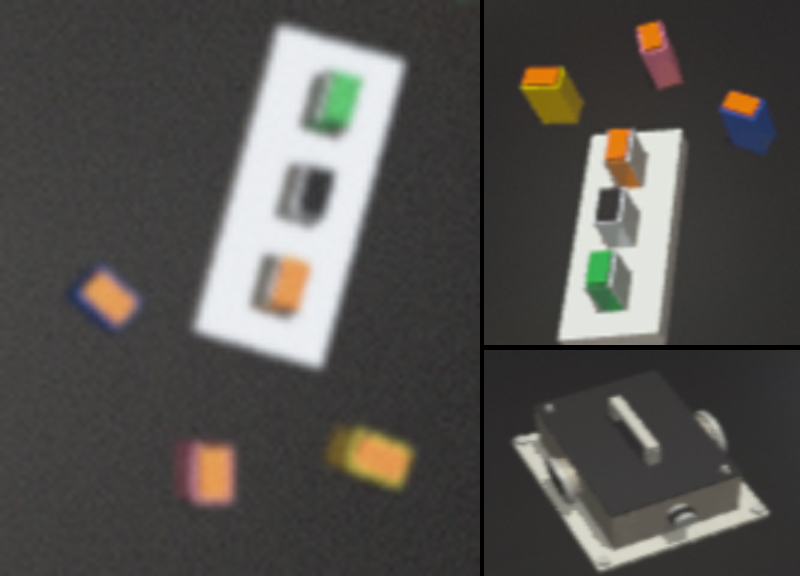

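The crop confirms it: the cell at the robot end of the stand (crop 282,285) has an amber body and an orange stopper. The blue, pink and yellow ones are loose on the bench. I'm moving towards the cover handle, near (500,-10) with yaw about 3.7°.

Request:
{"method": "step_arm", "body": {
  "rows": [
    [0, [19, 36, 15], [0, 0, -0.03]],
    [0, [38, 72, 25], [0, 0, -0.06]],
    [0, [57, 108, 25], [0, 0, -0.09]],
    [0, [76, 144, 25], [0, 0, -0.12]],
    [0, [95, 180, 25], [0, 0, -0.173]]
  ]
}}

```text
clock: 0.57
tool_pos: [0.2537, -0.4744, 0.2514]
orientation: [180.0, 0.0, -176.4]
force: [1.8, 0.0, -0.1]
opening: 0.088
gripper_force: 0.0
```

Request:
{"method": "step_arm", "body": {
  "rows": [
    [0, [19, 36, 0], [0, 0, 0]],
    [0, [38, 72, 0], [0, 0, 0]],
    [0, [57, 108, 0], [0, 0, 0]],
    [0, [76, 144, 0], [0, 0, 0]],
    [0, [95, 180, 0], [0, 0, 0]]
  ]
}}

```text
clock: 0.98
tool_pos: [0.3486, -0.2943, 0.2517]
orientation: [-180.0, 0.0, -176.4]
force: [2.5, 0.2, 0.1]
opening: 0.0878
gripper_force: 0.0
```

Request:
{"method": "step_arm", "body": {
  "rows": [
    [0, [19, 36, 0], [0, 0, 0]],
    [0, [38, 72, 0], [0, 0, 0]],
    [0, [57, 108, 0], [0, 0, 0]],
    [0, [76, 144, 0], [0, 0, 0]],
    [0, [95, 180, 0], [0, 0, 0]]
  ]
}}

```text
clock: 1.4
tool_pos: [0.4436, -0.1141, 0.2518]
orientation: [180.0, 0.0, -176.3]
force: [1.5, -0.5, 0.5]
opening: 0.0875
gripper_force: 0.0
```

Request:
{"method": "step_arm", "body": {
  "rows": [
    [0, [19, 36, -10], [0, 0, 0]],
    [0, [38, 72, -20], [0, 0, 0]],
    [0, [50, 100, -30], [0, 0, 0]],
    [0, [57, 106, -40], [0, 0, 0]],
    [0, [57, 106, -50], [0, 0, 0]]
  ]
}}

```text
clock: 1.82
tool_pos: [0.5014, -0.0082, 0.2006]
orientation: [-180.0, -0.0, -176.2]
force: [0.6, -0.4, 0.8]
opening: 0.0877
gripper_force: 0.0
```

Run:
```python
from h import *
o=ctrl.get_obs();print(o['clock'],o['tool_pos'],o['orientation'],o['joint_pos'])
w,k=snap('wrist','wrist1.png')
for X in ([.535,-.0075,.099],[.465,-.0122,.099],[.4997,-.0099,.099]): print(proj(k,X,True))
```

```text
1.8167 [ 0.50140395 -0.00817932  0.20057605] [-1.79989353e+02 -2.11927448e-02 -1.76174098e+02] [ 2.15555104e+01  5.24687305e+00 -2.29811824e+01  4.18414358e-03
 -6.17953730e+01 -1.07731585e+02]
[279.54159417 247.23943253]
[279.33917413 165.07727688]
[279.39020384 207.13055071]
```

View pics/wrist1.png

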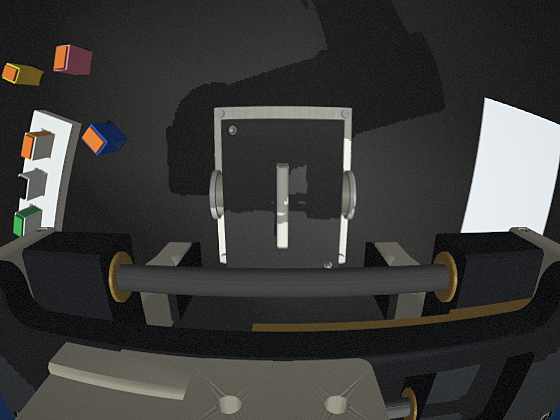

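The wrist view shows the handle bar running from about (282,164) to (282,247). Pins stand at (232,129) and (328,265), and the amber cell (38,145), the stand and the sheet are also in view. I'll measure the bar by mask.

Run:
```python
from h import *
k=ctrl.camera_model('wrist')
g=cv2.imread('pics/wrist1.png',0)
M=np.zeros_like(g);M[158:252,268:300]=g[158:252,268:300]>120
n,l,s,c=cv2.connectedComponentsWithStats(M);i=1+np.argmax(s[1:,4]);print(s[i],c[i])
v,u=np.where(l==i)
P=np.array([hit(k,a,b,.099,True)[:2] for a,b in zip(u,v)])*1000
r=cv2.minAreaRect(P.astype(np.float32));print(r,P.mean(0))
# fingertip line: where TCP projects
o=ctrl.get_obs();print(proj(k,o['tool_pos'],True))
# pins tops z=.076
for box in ((222,120,242,138),(320,258,336,272)):
    x0,y0,x1,y1=box;q=g[y0:y1,x0:x1];mm=cv2.moments((q>110).astype(np.uint8),True);u,v=x0+mm['m10']/mm['m00'],y0+mm['m01']/mm['m00'];print(u,v,hit(k,u,v,.076,True)*1000)
```

```text
[277 166  11  82 880] [281.98863636 207.35454545]
((497.1222839355469, -9.121885299682617), (68.56301879882812, 8.467059135437012), 3.7507290840148926) [497.12012324  -9.11717549]
[280.69431168 258.47761278]
231.68 129.56 [436.45790939 -56.48506943  76.        ]
328.1 265.6 [556.60085664  38.58032063  76.        ]
```

Handle centre is (498,-9), yaw 3.75°, and the pin midpoint agrees. Descending now.

Request:
{"method": "step_arm", "body": {
  "rows": [
    [0, [-3, -1, -35], [0, 0, 0]],
    [0, [-3, -1, -70], [0, 0, 0]],
    [0, [-3, -1, -100], [0, 0, 0]],
    [0, [-3, -1, -118], [0, 0, 0]],
    [0, [-3, -1, -123], [0, 0, 0]]
  ]
}}

```text
clock: 2.28
tool_pos: [0.4946, -0.013, 0.0757]
orientation: [-179.9, -0.3, -176.5]
force: [0.0, 0.6, -0.4]
opening: 0.0879
gripper_force: 0.0
```

Request:
{"method": "step_arm", "body": {
  "rows": [
    [0.4, [0, 0, 0], [0, 0, 0]],
    [0.7, [0, 0, 0], [0, 0, 0]],
    [1, [0, 0, 0], [0, 0, 0]],
    [1, [0, 0, 0], [0, 0, 0]],
    [1, [0, 0, 0], [0, 0, 0]]
  ]
}}

```text
clock: 2.7
tool_pos: [0.498, -0.011, 0.0798]
orientation: [180.0, 0.1, -176.3]
force: [0.4, -0.1, 0.3]
opening: 0.0598
gripper_force: 0.0
```

Request:
{"method": "step_arm", "body": {
  "rows": [
    [1, [0, 0, 0], [0, 0, 0]],
    [1, [0, 0, 0], [0, 0, 0]],
    [1, [0, 0, 0], [0, 0, 0]],
    [1, [0, 0, 0], [0, 0, 0]],
    [1, [0, 0, 0], [0, 0, 0]]
  ]
}}

```text
clock: 3.12
tool_pos: [0.4973, -0.0111, 0.0786]
orientation: [-180.0, -0.0, -176.3]
force: [0.2, 0.2, 0.2]
opening: 0.0267
gripper_force: 0.0
```

Request:
{"method": "step_arm", "body": {
  "rows": [
    [0.75, [0, 2, -2], [0, 0, 0]],
    [0.75, [0, 2, -2], [0, 0, 0]],
    [1, [0, 2, -2], [0, 0, 0]],
    [1, [0, 2, -2], [0, 0, 0]],
    [1, [0, 2, -2], [0, 0, 0]]
  ]
}}

```text
clock: 3.53
tool_pos: [0.4973, -0.0091, 0.0765]
orientation: [-180.0, -0.0, -176.3]
force: [0.1, 0.1, -1.2]
opening: 0.0098
gripper_force: 30.0
```

Request:
{"method": "step_arm", "body": {
  "rows": [
    [1, [0, 0, 0], [0, 0, 0]],
    [1, [0, 0, 0], [0, 0, 0]],
    [1, [0, 0, 0], [0, 0, 0]],
    [1, [0, 0, 0], [0, 0, 0]],
    [1, [0, 0, 0], [0, 0, 0]]
  ]
}}

```text
clock: 3.95
tool_pos: [0.4973, -0.0092, 0.0765]
orientation: [-180.0, -0.0, -176.3]
force: [-0.2, -0.3, -1.3]
opening: 0.0093
gripper_force: 30.0
```

The handle is gripped with no side force, so I'm lifting straight up.

Request:
{"method": "step_arm", "body": {
  "rows": [
    [1, [0, 0, 4], [0, 0, 0]],
    [1, [0, 0, 8], [0, 0, 0]],
    [1, [0, 0, 13], [0, 0, 0]],
    [1, [0, 0, 20], [0, 0, 0]],
    [1, [0, 0, 30], [0, 0, 0]]
  ]
}}

```text
clock: 4.37
tool_pos: [0.497, -0.0092, 0.107]
orientation: [-180.0, -0.0, -176.4]
force: [-0.4, 1.2, -1.6]
opening: 0.01
gripper_force: 30.0
```

Request:
{"method": "step_arm", "body": {
  "rows": [
    [1, [0, 0, 10], [0, 0, 0]],
    [1, [0, 0, 20], [0, 0, 0]],
    [1, [0, 0, 25], [0, 0, 0]],
    [1, [0, 0, 25], [0, 0, 0]],
    [1, [0, 0, 25], [0, 0, 0]]
  ]
}}

```text
clock: 4.78
tool_pos: [0.4974, -0.009, 0.1319]
orientation: [180.0, 0.0, -176.4]
force: [0.1, -0.1, -2.3]
opening: 0.0093
gripper_force: 30.0
```

Run:
```python
from h import *
w,k=snap('wrist');b,_=snap('scene')
C=np.hstack([cv2.resize(w,(400,300)),cv2.resize(b[80:320,150:470],(400,300))])
cv2.imwrite('pics/lift.png',cv2.cvtColor(C,cv2.COLOR_RGB2BGR))
```

```text
(no output)
```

View pics/lift.png

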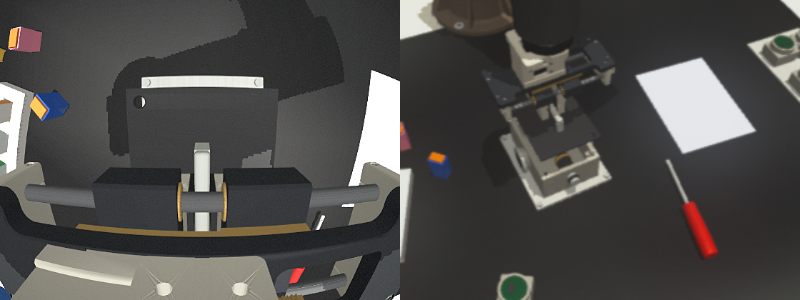

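The cover is off and level, with its hole at (139,102) in the left picture and the open sensor below. Carrying it to the sheet.

Request:
{"method": "step_arm", "body": {
  "rows": [
    [1, [-1, 20, 0], [0, 0, 0]],
    [1, [-3, 50, 0], [0, 0, 0]],
    [1, [-5, 88, 0], [0, 0, 0]],
    [1, [-7, 126, 0], [0, 0, 0]],
    [1, [-9, 162, 0], [0, 0, 0]]
  ]
}}

```text
clock: 5.3
tool_pos: [0.4877, 0.1543, 0.1311]
orientation: [-180.0, -0.0, -176.4]
force: [1.3, -0.5, -1.6]
opening: 0.0094
gripper_force: 30.0
```

Request:
{"method": "step_arm", "body": {
  "rows": [
    [1, [-2, 36, 0], [0, 0, 0]],
    [1, [-4, 70, 0], [0, 0, 0]],
    [1, [-6, 105, 0], [0, 0, 0]],
    [1, [-8, 135, 0], [0, 0, 0]],
    [1, [-9, 155, 0], [0, 0, 0]]
  ]
}}

```text
clock: 5.72
tool_pos: [0.4788, 0.3104, 0.1307]
orientation: [-180.0, -0.0, -176.3]
force: [-0.0, 0.0, -1.1]
opening: 0.0098
gripper_force: 30.0
```

Request:
{"method": "step_arm", "body": {
  "rows": [
    [1, [0, 0, -15], [0, 0, 0]],
    [1, [0, 0, -40], [0, 0, 0]],
    [1, [0, 0, -70], [0, 0, 0]],
    [1, [0, 0, -90], [0, 0, 0]],
    [1, [0, 0, -100], [0, 0, 0]]
  ]
}}

```text
clock: 6.13
tool_pos: [0.4778, 0.3061, 0.0282]
orientation: [-179.8, -0.2, -176.4]
force: [-0.5, -0.5, -1.5]
opening: 0.0093
gripper_force: 30.0
```

Request:
{"method": "step_arm", "body": {
  "rows": [
    [1, [0, 0, -3], [0, 0, 0]],
    [1, [0, 0, -6], [0, 0, 0]],
    [1, [0, 0, -10], [0, 0, 0]],
    [1, [0, 0, -14], [0, 0, 0]],
    [1, [0, 0, -17], [0, 0, 0]]
  ]
}}

```text
clock: 6.55
tool_pos: [0.4798, 0.3083, 0.0152]
orientation: [179.9, 0.1, -176.3]
force: [0.1, -0.0, -1.7]
opening: 0.0095
gripper_force: 30.0
```

Request:
{"method": "step_arm", "body": {
  "rows": [
    [1, [0, 0, -2], [0, 0, 0]],
    [1, [0, 0, -4], [0, 0, 0]],
    [1, [0, 0, -6], [0, 0, 0]],
    [1, [0, 0, -7], [0, 0, 0]],
    [1, [0, 0, -7], [0, 0, 0]]
  ]
}}

```text
clock: 6.97
tool_pos: [0.4795, 0.308, 0.0085]
orientation: [180.0, 0.0, -176.3]
force: [-2.6, -1.7, 7.1]
opening: 0.0097
gripper_force: 30.0
```

Contact shows as an upward force of 7 N. Releasing, then retreating.

Request:
{"method": "step_arm", "body": {
  "rows": [
    [0.8, [0, 0, 0], [0, 0, 0]],
    [0.5, [0, 0, 0], [0, 0, 0]],
    [0.4, [0, 0, 0], [0, 0, 0]],
    [0.4, [0, 0, 0], [0, 0, 0]],
    [0.4, [0, 0, 0], [0, 0, 0]]
  ]
}}

```text
clock: 7.38
tool_pos: [0.4794, 0.3079, 0.0075]
orientation: [180.0, 0.0, -176.3]
force: [0.6, -0.6, 0.5]
opening: 0.0373
gripper_force: 0.0
```

Request:
{"method": "step_arm", "body": {
  "rows": [
    [0.4, [0, 0, 0], [0, 0, 0]],
    [0.4, [0, 0, 15], [0, 0, 0]],
    [0.4, [0, 0, 50], [0, 0, 0]],
    [0.4, [0, 0, 90], [0, 0, 0]],
    [0.4, [0, 0, 130], [0, 0, 0]]
  ]
}}

```text
clock: 7.8
tool_pos: [0.4788, 0.3072, 0.1384]
orientation: [-179.9, -0.1, -176.3]
force: [0.5, 0.6, -0.7]
opening: 0.0523
gripper_force: 0.0
```

Request:
{"method": "step_arm", "body": {
  "rows": [
    [0.4, [0, -38, 15], [0, 0, -0.03]],
    [0.4, [0, -76, 30], [0, 0, -0.06]],
    [0.4, [0, -114, 30], [0, 0, -0.09]],
    [0.4, [0, -152, 30], [0, 0, -0.12]],
    [0.4, [0, -190, 30], [0, 0, -0.15]]
  ]
}}

```text
clock: 8.22
tool_pos: [0.479, 0.1164, 0.1681]
orientation: [179.9, 0.1, 175.0]
force: [0.1, -0.4, -0.7]
opening: 0.0524
gripper_force: 0.0
```

Run:
```python
from h import *
o=ctrl.get_obs();print(o['clock'],o['tool_pos'],o['orientation'],o['opening'])
a,m=snap('top','top1.png');w,k=snap('wrist','wrist2.png')
C=np.hstack([cv2.resize(a[110:350,100:420],(400,300)),cv2.resize(w,(400,300))])
cv2.imwrite('pics/placed.png',cv2.cvtColor(C,cv2.COLOR_RGB2BGR))
```

```text
8.2167 [0.47896514 0.11635366 0.16808745] [1.79949807e+02 5.00815689e-02 1.75006447e+02] 0.05243670985228206
```

View pics/placed.png

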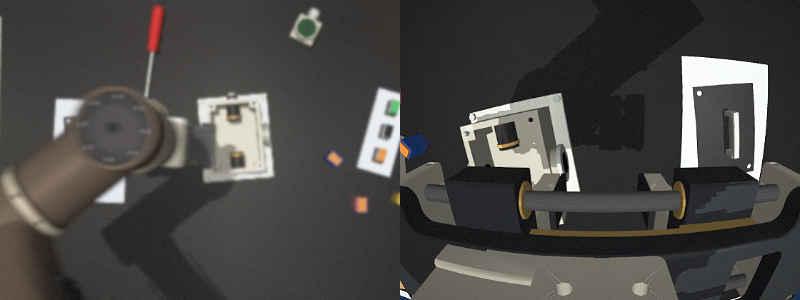

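The cover lies flat, handle up, near the middle of the sheet (right half, 725,120), and the sensor is open with both barrels visible. On to the amber cell.

Request:
{"method": "step_arm", "body": {
  "rows": [
    [0.4, [-2, -40, 10], [0, 0, -0.05]],
    [0.4, [-4, -80, 20], [0, 0, -0.1]],
    [0.4, [-6, -120, 20], [0, 0, -0.15]],
    [0.4, [-8, -160, 20], [0, 0, -0.2]],
    [0.4, [-10, -200, 20], [0, 0, -0.223]]
  ]
}}

```text
clock: 8.73
tool_pos: [0.4692, -0.0835, 0.188]
orientation: [180.0, 0.1, 162.2]
force: [2.3, -0.2, 0.3]
opening: 0.0526
gripper_force: 0.0
```

Request:
{"method": "step_arm", "body": {
  "rows": [
    [0.4, [-3, -40, 0], [0, 0, 0]],
    [0.4, [-6, -80, 0], [0, 0, 0]],
    [0.4, [-9, -120, 0], [0, 0, 0]],
    [0.4, [-12, -160, 0], [0, 0, 0]],
    [0.4, [-13, -200, 0], [0, 0, 0]]
  ]
}}

```text
clock: 9.15
tool_pos: [0.4559, -0.2839, 0.1877]
orientation: [180.0, 0.0, 162.3]
force: [1.3, 0.9, 0.0]
opening: 0.0525
gripper_force: 0.0
```

Request:
{"method": "step_arm", "body": {
  "rows": [
    [0.4, [0, -20, 0], [0, 0, 0]],
    [0.4, [0, -27, 0], [0, 0, 0]],
    [0.4, [0, -27, 0], [0, 0, 0]],
    [0.4, [0, -27, 0], [0, 0, 0]],
    [0.4, [0, -27, 0], [0, 0, 0]]
  ]
}}

```text
clock: 9.57
tool_pos: [0.4564, -0.3082, 0.1875]
orientation: [180.0, -0.0, 162.3]
force: [0.1, 0.4, -1.1]
opening: 0.0526
gripper_force: 0.0
```

Run:
```python
from h import *
o=ctrl.get_obs();print(o['clock'],o['tool_pos'],o['orientation'],o['opening'])
w,k=snap('wrist','wrist3.png')
print(proj(k,[.4562,-.3107,.061],True),proj(k,[.5057,-.3266,.022],True))
hsv=cv2.cvtColor(w,cv2.COLOR_RGB2HSV)
for z,lo,hi in ((.061,(3,150,150),(18,255,255)),):
    M=cv2.inRange(hsv,lo,hi);n,l,s,c=cv2.connectedComponentsWithStats(M)
    for i in range(1,n):
        if s[i,4]>60:
            v,u=np.where(l==i);P=np.array([hit(k,x,y,z,True)[:2] for x,y in zip(u,v)])*1000
            print(c[i],s[i],cv2.minAreaRect(P.astype(np.float32)))
cv2.imwrite('pics/w3.png',cv2.cvtColor(w,cv2.COLOR_RGB2BGR))
```

```text
9.5667 [ 0.4564296  -0.30817402  0.18750448] [ 1.79987760e+02 -7.53593701e-03  1.62325041e+02] 0.05256550890240125
[278.35000256 203.23675368] [278.83501833 242.2123702 ]
[202.67409471 121.28412256] [190 112  28  17 359] ((364.3296203613281, -350.6785583496094), (24.28717613220215, 14.069192886352539), 67.12994384765625)
[377.66256158 164.99753695] [364 153  29  25 406] ((449.5049743652344, -214.26101684570312), (24.574453353881836, 14.401556015014648), 48.324405670166016)
[282. 182.] [275 179  15   7 105] ((438.73388671875, -301.6869201660156), (12.431640625, 5.409420967102051), 72.3280258178711)
[281.73922414 201.86206897] [274 188  17  29 464] ((456.23004150390625, -307.26690673828125), (14.383512496948242, 25.96930694580078), 71.97672271728516)
```

View pics/w3.png

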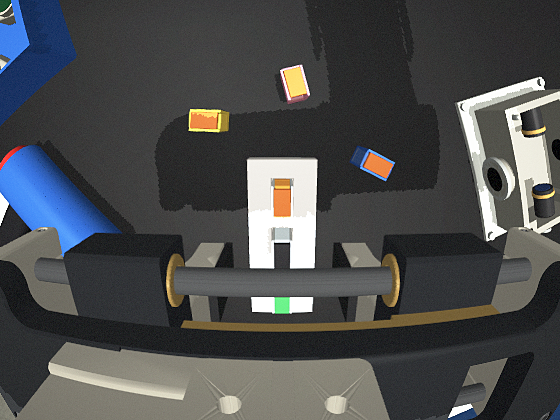

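The wrist view shows the amber stopper at (282,202), i.e. (456,-307) with yaw -18°, almost under the tool. The loose blue cell at (375,163) is clear of the fingers. Descending gently.

Request:
{"method": "step_arm", "body": {
  "rows": [
    [0.4, [0, 1, -25], [0, 0, 0]],
    [0.4, [0, 1, -55], [0, 0, 0]],
    [0.4, [0, 1, -85], [0, 0, 0]],
    [0.4, [0, 1, -105], [0, 0, 0]],
    [0.4, [0, 1, -115], [0, 0, 0]]
  ]
}}

```text
clock: 10.03
tool_pos: [0.4551, -0.3064, 0.0702]
orientation: [180.0, -0.2, 162.4]
force: [-0.7, 1.0, 0.1]
opening: 0.0532
gripper_force: 0.0
```

Request:
{"method": "step_arm", "body": {
  "rows": [
    [0.4, [0, 0, -10], [0, 0, 0]],
    [0.4, [0, 0, -20], [0, 0, 0]],
    [0.4, [0, 0, -30], [0, 0, 0]],
    [0.4, [0, 0, -38], [0, 0, 0]],
    [0.4, [0, 0, -42], [0, 0, 0]]
  ]
}}

```text
clock: 10.45
tool_pos: [0.4562, -0.308, 0.0298]
orientation: [180.0, -0.0, 162.3]
force: [0.7, -0.5, 0.4]
opening: 0.0523
gripper_force: 0.0
```

Request:
{"method": "step_arm", "body": {
  "rows": [
    [0.5, [0, 0, -1], [0, 0, 0]],
    [0.55, [0, 0, -1], [0, 0, 0]],
    [0.55, [0, 0, -1], [0, 0, 0]],
    [0.55, [0, 0, -1], [0, 0, 0]],
    [0.55, [0, 0, -1], [0, 0, 0]]
  ]
}}

```text
clock: 10.87
tool_pos: [0.4566, -0.3083, 0.03]
orientation: [180.0, 0.1, 162.3]
force: [-0.5, 0.1, 1.5]
opening: 0.0393
gripper_force: 0.0
```

Run:
```python
from h import *
o=ctrl.get_obs();print(o['clock'],o['tool_pos'],o['orientation'],o['opening'])
w,k=snap('wrist')
C=np.hstack([cv2.resize(w[90:300,200:370],(485,600),interpolation=cv2.INTER_CUBIC)])
hsv=cv2.cvtColor(w,cv2.COLOR_RGB2HSV);M=cv2.inRange(hsv,(3,150,110),(18,255,255));n,l,s,c=cv2.connectedComponentsWithStats(M)
for i in range(1,n):
    if s[i,4]>100:
        v,u=np.where(l==i);P=np.array([hit(k,x,y,.061,True)[:2] for x,y in zip(u,v)])*1000
        print(c[i],s[i],cv2.minAreaRect(P.astype(np.float32)))
cv2.imwrite('pics/w4.png',cv2.cvtColor(C,cv2.COLOR_RGB2BGR))
```

```text
10.8667 [ 0.45663859 -0.30829121  0.0300459 ] [1.79998984e+02 5.23315768e-02 1.62284004e+02] 0.03934432908047436
[302.6097561   46.35609756] [284  10  50  56 205] ((361.8364562988281, -270.5924987792969), (27.10551643371582, 12.45711612701416), 27.8659725189209)
[130.70044709 122.90909091] [ 98 100  53  35 671] ((365.15185546875, -347.75067138671875), (25.708803176879883, 14.209685325622559), 68.0474624633789)
[464.514246   205.44336345] [ 439  181   52   50 1439] ((446.8744812011719, -217.33213806152344), (26.5065860748291, 14.384395599365234), 47.483699798583984)
[281.15774648 238.39859155] [268 226  28  26 710] ((435.1492614746094, -300.68701171875), (11.229290962219238, 11.045598030090332), 72.26152038574219)
[281.         261.62926829] [264 256  35  12 410] ((444.9783020019531, -304.0094299316406), (14.550159454345703, 5.1606340408325195), 72.31913757324219)
[281. 303.] [265 297  33  13 429] ((464.6737976074219, -310.3416748046875), (14.547411918640137, 6.450867176055908), 72.34558868408203)
```

View pics/w4.png

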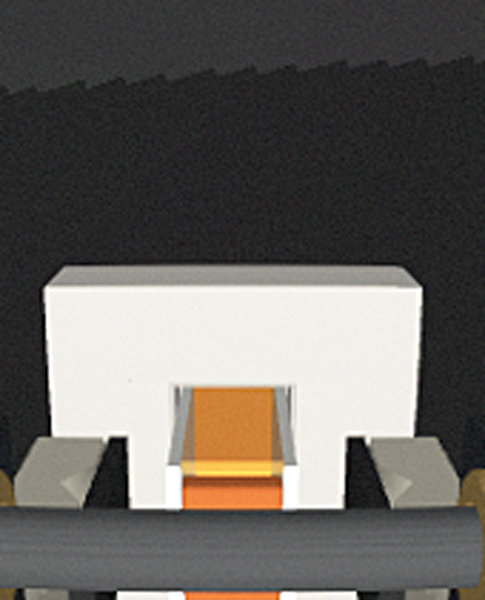

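The close view has the fingers straddling the cell, inner edges at crop columns 128 and 345 against the cell's centre at about 235. The pads are over the frosted sides. After a small trim I'll close.

Request:
{"method": "step_arm", "body": {
  "rows": [
    [0.6, [-1.5, 1, -1.5], [0, 0, 0]],
    [0.65, [-1.5, 1, -1.5], [0, 0, 0]],
    [0.7, [-1.5, 1, -1.5], [0, 0, 0]],
    [0.75, [-1.5, 1, -1.5], [0, 0, 0]],
    [0.8, [-1.5, 1, -1.5], [0, 0, 0]]
  ]
}}

```text
clock: 11.33
tool_pos: [0.4549, -0.3072, 0.0281]
orientation: [-180.0, 0.0, 162.3]
force: [-1.2, -0.5, -0.0]
opening: 0.0204
gripper_force: 0.2
```

Request:
{"method": "step_arm", "body": {
  "rows": [
    [1, [0, 0, 0], [0, 0, 0]],
    [1, [0, 0, 0], [0, 0, 0]],
    [1, [0, 0, 0], [0, 0, 0]],
    [1, [0, 0, 0], [0, 0, 0]],
    [1, [0, 0, 0], [0, 0, 0]]
  ]
}}

```text
clock: 11.75
tool_pos: [0.4548, -0.3073, 0.0281]
orientation: [-180.0, 0.0, 162.3]
force: [-0.2, -2.6, -0.8]
opening: 0.0195
gripper_force: 30.0
```

It's gripped at a 20 mm opening. Lifting straight up.

Request:
{"method": "step_arm", "body": {
  "rows": [
    [1, [0, 0, 4], [0, 0, 0]],
    [1, [0, 0, 10], [0, 0, 0]],
    [1, [0, 0, 20], [0, 0, 0]],
    [1, [0, 0, 32], [0, 0, 0]],
    [1, [0, 0, 45], [0, 0, 0]]
  ]
}}

```text
clock: 12.17
tool_pos: [0.455, -0.3068, 0.0742]
orientation: [180.0, 0.0, 162.3]
force: [-0.9, -0.5, 0.1]
opening: 0.0197
gripper_force: 30.0
```

Request:
{"method": "step_arm", "body": {
  "rows": [
    [1, [0, 0, 20], [0, 0, 0]],
    [1, [0, 0, 45], [0, 0, 0]],
    [1, [0, 0, 70], [0, 0, 0]],
    [1, [0, 0, 85], [0, 0, 0]],
    [1, [0, 0, 90], [0, 0, 0]]
  ]
}}

```text
clock: 12.58
tool_pos: [0.4565, -0.3074, 0.1672]
orientation: [180.0, 0.3, 162.3]
force: [0.7, 0.4, -0.3]
opening: 0.0199
gripper_force: 30.0
```

Request:
{"method": "step_arm", "body": {
  "rows": [
    [1, [4, 25, 0], [0, 0, 0.06]],
    [1, [9, 60, 0], [0, 0, 0.14]],
    [1, [14, 98, 0], [0, 0, 0.22]],
    [1, [19, 136, 0], [0, 0, 0.3]],
    [1, [24, 172, 0], [0, 0, 0.374]]
  ]
}}

```text
clock: 13.0
tool_pos: [0.4784, -0.1332, 0.1631]
orientation: [180.0, 0.0, -176.1]
force: [0.9, -0.8, -0.8]
opening: 0.0198
gripper_force: 30.0
```

Request:
{"method": "step_arm", "body": {
  "rows": [
    [1, [5, 35, 0], [0, 0, 0]],
    [1, [10, 70, 0], [0, 0, 0]],
    [1, [14, 100, 0], [0, 0, 0]],
    [1, [17, 118, 0], [0, 0, 0]],
    [1, [18.5, 126, 0], [0, 0, 0]]
  ]
}}

```text
clock: 13.42
tool_pos: [0.4974, -0.0066, 0.1632]
orientation: [180.0, 0.0, -176.1]
force: [-0.1, -0.1, 0.1]
opening: 0.0198
gripper_force: 30.0
```

Request:
{"method": "step_arm", "body": {
  "rows": [
    [1, [0, 0, 0], [0, 0, 0]],
    [1, [0, 0, 0], [0, 0, 0]],
    [1, [0, 0, 0], [0, 0, 0]],
    [1, [0, 0, 0], [0, 0, 0]],
    [1, [0, 0, 0], [0, 0, 0]]
  ]
}}

```text
clock: 13.83
tool_pos: [0.4971, -0.01, 0.163]
orientation: [180.0, -0.0, -176.4]
force: [-0.1, 0.4, -0.7]
opening: 0.0197
gripper_force: 30.0
```

Run:
```python
from h import *
o=ctrl.get_obs();print(o['clock'],o['tool_pos'],o['orientation'],o['opening'])
w,k=snap('wrist','wrist5.png')
# expected features for sensor at (497.5,-9.2), yaw 3.75
a=np.radians(3.75);R=np.array([[np.cos(a),-np.sin(a)],[np.sin(a),np.cos(a)]])
for n,(x,y,z) in dict(lensem=(-33,0,46),rimc1=(-75,55,68),rimc2=(-75,-55,68),pin=(-60,-48,76),base1=(-90,75,8),base2=(-90,-75,8),barreltop=(-33,0,60)).items():
    p=R@[x,y]+[497.5,-9.2];print(n,np.round(proj(k,[p[0]/1e3,p[1]/1e3,z/1e3],True),1))
cv2.imwrite('pics/w5.png',cv2.cvtColor(cv2.resize(w[60:300,120:440],(800,600),interpolation=cv2.INTER_CUBIC),cv2.COLOR_RGB2BGR))
```

```text
13.8333 [ 0.49710272 -0.01000951  0.16300668] [ 1.79999737e+02 -1.25511242e-02 -1.76361389e+02] 0.0196732722048354
lensem [282.2 167.6]
rimc1 [352.7 118.7]
rimc2 [211.5 119. ]
pin [218.7 138.2]
base1 [359.9 105.3]
base2 [204.4 105.6]
barreltop [282.2 169.8]
```

View pics/w5.png

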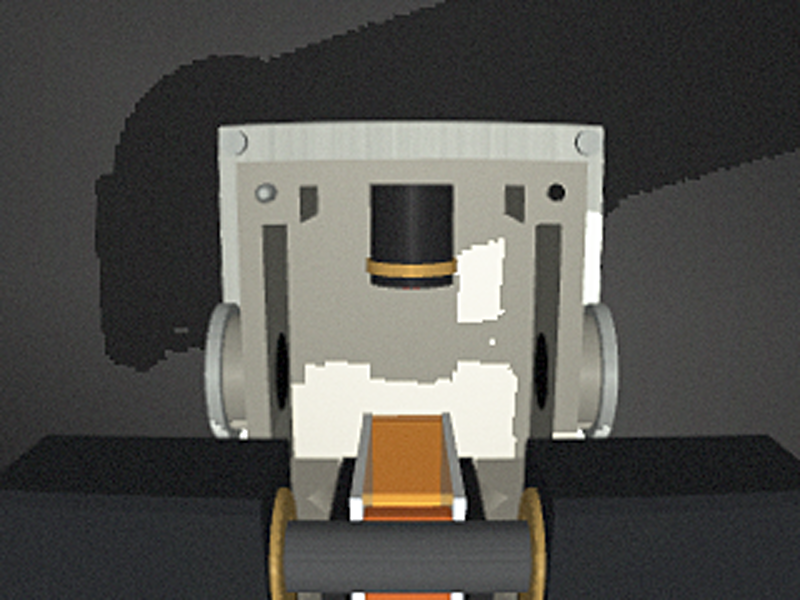

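The sensor's barrel (crop 412,230) and the base plate's edges (219 to 604) sit about 2 mm to +y of my estimate. I'll compare the cell and the barrel in this same image so the calibration offset cancels.

Run:
```python
from h import *
k=ctrl.camera_model('wrist');w=cv2.imread('pics/wrist5.png');g=cv2.cvtColor(w,cv2.COLOR_BGR2GRAY).astype(float)
hsv=cv2.cvtColor(w,cv2.COLOR_BGR2HSV)
a=np.radians(3.75);y=np.array([-np.sin(a),np.cos(a)]);x=np.array([np.cos(a),np.sin(a)]);T=np.array([497.1,-10.0])
def rel(u,v,z):
    p=hit(k,u,v,z,True)[:2]*1000-T;return np.round([p@x,p@y],1)
def edges(v,u0,u1,ch):  # strongest falling/rising edges
    d=np.gradient(cv2.GaussianBlur(ch,(0,0),1)[v,u0:u1]);return u0+np.argmin(d),u0+np.argmax(d)
for v in (140,145,150,155,160): # barrel, widest at axis z=46..
    e=edges(v,262,306,g);print('barrel',e,rel(np.mean(e),v,.050))
for v in (114,118): # base plate
    e=edges(v,195,365,g);print('base',e,rel(np.mean(e),v,.008))
S=cv2.inRange(hsv,(3,150,60),(22,255,255)).astype(float)
for v in (228,235,242,250,256):
    r=np.where(S[v,262:306]>0)[0]+262;zz=.142+(v-226)/(259-226)*.05
    if len(r): print('cell',r[0],r[-1],rel((r[0]+r[-1])/2,v,zz))
    e=np.gradient(g[v,255:310]);
```

```text
barrel (np.int64(268), np.int64(301)) [-56.1   2.8]
barrel (np.int64(268), np.int64(301)) [-52.    2.8]
barrel (np.int64(268), np.int64(301)) [-47.8   2.8]
barrel (np.int64(268), np.int64(301)) [-43.6   2.8]
barrel (np.int64(268), np.int64(301)) [-39.4   2.8]
base (np.int64(361), np.int64(207)) [-79.3   2.6]
base (np.int64(361), np.int64(207)) [-75.4   2.6]
cell 269 296 [-10.9   1. ]
cell 269 296 [-10.4   1. ]
cell 269 296 [-10.4   1. ]
cell 269 295 [-10.9   0.8]
cell 269 295 [-11.7   0.8]
```

Cell relative to barrel in y comes to about 1.2–1.9 mm, and the handle grasp bounds it too, so I'll shift +1.3 mm in y. Descending slowly.

Request:
{"method": "step_arm", "body": {
  "rows": [
    [1, [0, 1.3, -5], [0, 0, 0.002]],
    [1, [0, 1.3, -15], [0, 0, 0.002]],
    [1, [0, 1.3, -27], [0, 0, 0.002]],
    [1, [0, 1.3, -37], [0, 0, 0.002]],
    [1, [0, 1.3, -45], [0, 0, 0.002]]
  ]
}}

```text
clock: 14.3
tool_pos: [0.4966, -0.0081, 0.1164]
orientation: [-180.0, -0.1, -176.2]
force: [0.4, 0.5, -0.3]
opening: 0.0198
gripper_force: 30.0
```

Request:
{"method": "step_arm", "body": {
  "rows": [
    [1, [0, 0, -8], [0, 0, 0]],
    [1, [0, 0, -16], [0, 0, 0]],
    [1, [0, 0, -24], [0, 0, 0]],
    [1, [0, 0, -30], [0, 0, 0]],
    [1, [0, 0, -35], [0, 0, 0]]
  ]
}}

```text
clock: 14.72
tool_pos: [0.4972, -0.0079, 0.0823]
orientation: [-180.0, -0.0, -176.2]
force: [-0.1, 0.4, -1.1]
opening: 0.0193
gripper_force: 30.0
```

Request:
{"method": "step_arm", "body": {
  "rows": [
    [1, [0, -0.7, -6], [0, 0, 0]],
    [1, [0, -0.7, -12], [0, 0, 0]],
    [1, [0, -0.7, -18], [0, 0, 0]],
    [1, [0, -0.7, -23], [0, 0, 0]],
    [1, [0, -0.7, -27], [0, 0, 0]]
  ]
}}

```text
clock: 15.13
tool_pos: [0.4972, -0.0086, 0.0555]
orientation: [-180.0, -0.0, -176.2]
force: [-0.6, 0.3, -0.1]
opening: 0.02
gripper_force: 30.0
```

Request:
{"method": "step_arm", "body": {
  "rows": [
    [1, [0, 0, -3], [0, 0, 0]],
    [1, [0, 0, -6], [0, 0, 0]],
    [1, [0, 0, -9], [0, 0, 0]],
    [1, [0, 0, -10], [0, 0, 0]],
    [1, [0, 0, -10], [0, 0, 0]]
  ]
}}

```text
clock: 15.55
tool_pos: [0.4972, -0.0086, 0.0458]
orientation: [-180.0, -0.0, -176.2]
force: [0.6, 0.6, -0.4]
opening: 0.0199
gripper_force: 30.0
```

Request:
{"method": "step_arm", "body": {
  "rows": [
    [1, [0, 0, 0], [0, 0, 0]],
    [1, [0, 0, 0], [0, 0, 0]],
    [1, [0, 0, 0], [0, 0, 0]],
    [1, [0, 0, 0], [0, 0, 0]],
    [1, [0, 0, 0], [0, 0, 0]]
  ]
}}

```text
clock: 15.97
tool_pos: [0.4974, -0.0085, 0.0462]
orientation: [180.0, 0.0, -176.2]
force: [1.1, 0.5, 0.2]
opening: 0.0199
gripper_force: 30.0
```

Run:
```python
from h import *
o=ctrl.get_obs();print(o['clock'],o['tool_pos'],o['orientation'],o['force'],o['gripper_force'])
w,k=snap('wrist','wrist6.png');b,_=snap('scene','scene6.png')
C=np.hstack([cv2.resize(w[120:330,180:390],(450,450),interpolation=cv2.INTER_CUBIC),cv2.resize(b[90:290,210:365],(350,450),interpolation=cv2.INTER_CUBIC)])
cv2.imwrite('pics/fin.png',cv2.cvtColor(C,cv2.COLOR_RGB2BGR))
```

```text
15.9667 [ 0.49740451 -0.00852179  0.04619441] [ 1.79996935e+02  1.39670423e-02 -1.76171264e+02] [1.08224927 0.50056742 0.20728014] 29.96858239173889
```

View pics/fin.png

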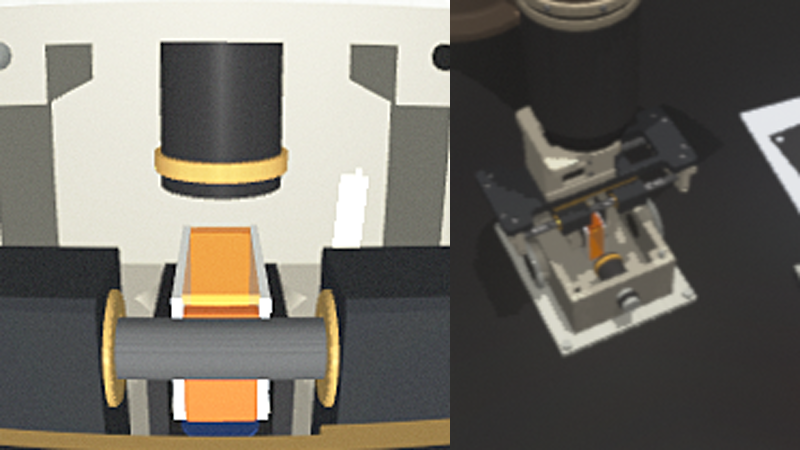

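The final view has the barrel axis at crop column 221 and the cell's centre at about 221, so it is centred sideways and touching nothing. One quick number for the lengthwise position, then I'll hand in.

Run:
```python
from h import *
k=ctrl.camera_model('wrist');s=210/450
for n,u,v,z in (('face_em top',221,181,.060),('cell near top',221,298,.075),('cell far top',221,420,.075),('rec face top',220,424,.060)):
    print(n,np.round(hit(k,180+u*s,120+v*s,z,True)*1000,1))
```

```text
face_em top [464.7  -9.5  60. ]
cell near top [485.1  -8.1  75. ]
cell far top [514.4  -6.1  75. ]
rec face top [525.5  -5.6  60. ]
```

```bash
python3 -c "
from plant import ctrl
print(ctrl.close_job())"
```

```text
the job is handed in; nothing more can be done
None
```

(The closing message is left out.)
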